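Set the ring tweezers to their gap mark

TASK

Get the sprung ring tweezers ready for a seat ring: swing the steel brace that bars them all the way out until it snaps home in its end detent, then take the tweezers by their thumb pads, lift them well clear of the stand, and squeeze them until, seen from above, the pointer stands between the two tines of the fork on the gauge strap. The job ends holding: finish with the tweezers still gripped in the air, the gap steady at that mark, and leave the dust cap, seat ring and extension bar where they are.

Things in the scene. Friction and masses are not known exactly. Their poses are not given: they have to be found in the camera images.
- stand: Fixed dark steel plate (190 mm in x, 210 in y, 8 thick) with two grey cross rests, 84 mm wide in x, 14 in y, tops 50 mm above the bench, at y = -88 and +53 mm, with 8 mm lips at their ends. Origin: on the bench, under the middle of the thumb pads to within 5 mm. y runs along the tweezers, heel to tips; the brace's pivot post, 26 mm thick, stands at x = +78 mm, y = 0.
- brace (a joint): Angle (rad) of the flat steel brace, a level bar 113 mm long, 14 wide, 74 to 82 mm above the bench. At 0 it points to the stand's -x, across and 8 mm above the thumb pads; it grows anticlockwise seen from above (free end towards the heel side) to its stop at 1.75. It turns freely to 1.2 rad; a sprung ball then resists (3 N at the knob) until 1.5, and snaps it to 1.75.
- brace_hinge (a point): Point on the brace's vertical pivot axis, 82 mm above the bench.
- brace_knob (a point): Top centre of the upright round steel knob on the brace's free end: 14 mm thick, top 118 mm above the bench, standing 36 mm above the bar (20 mm flange, 3 mm high, at its foot), 113 mm from the pivot axis.
- tweezers: Loose steel spring tweezers lying flat on the rests, two 14 mm high blades opening level; 0.12 to 0.18 kg, balanced about 10 mm heelward of mid pads. Origin: underside, on the centre line, between the thumb pads; x across, y from heel to tips, z up. Heel pivot at y = -110 mm, tips at +90 mm. An aluminium gauge strap, 16 to 21 mm above the underside, crosses at y = +59 mm.
- pads (a point): Centre point between the thumb pads, 8 mm above the underside. A flat steel pad on each blade's outside is 40 mm long (20 mm either way along y), 16 mm high. Outer width over the pads = 24 mm + heel distance x sine of the blade angle; mid pad is 110 mm from the heel: 46 mm open, 24 mm with tips shut. Straight fingers bear on the pads' tip-side part, some 120 mm from the heel.
- blade (a joint): How far (rad) the -x blade has been squeezed: 0 = open, blades 0.2 rad apart, 40 mm tip gap; 0.2 = tips shut. Blade angle = 0.2 - value; tip gap = 200 mm x sine of the blade angle. The spring pushes back on each finger at the pads with about 5 N when open, rising evenly to about 20 N when shut, so the gap follows the finger opening.
- pointer (a point): Top of the upright 3 mm square steel pointer post on the -x blade, 183 mm from the heel pivot, 27 mm above the tweezers' underside. It passes 2 mm below the fork's tines.
- rider (a joint): Setting (m) of the fork rider on the gauge strap, already set and stiff, different every time: the pointer stands in the middle between its tines when 183 mm times the sine of the blade angle equals this value. Larger = wider gap; 0 = tips shut.
- mark (a point): The mark: middle of the 9 mm wide space between the two 4 mm wide, 22 mm long tines of the dark fork rider on the strap, 30 mm above the tweezers' underside (tines 29 to 35 mm above it). Its x axis runs along the strap, across the gap; the tines point towards the tips.
- dust_cap: Bystander: red plastic dust cap, 30 mm wide, 24 mm high, on the bench. Origin: centre of its underside.
- seat_ring: Bystander: bronze seat ring, 32 mm outside, 18 mm hole, 8 mm high, flat on the bench. Origin: centre of its underside.
- extension_bar: Bystander: stubby chrome extension bar, 77 mm long, 16 mm thick, lying on the bench along its x axis. Origin: its middle, on the bench.
Mind the look-alikes: they are no part of the job. There is more than one size of the tweezers; the job needs the smaller.

How it is judged:
On the way, in this order (a step that is already met when the one before it is completed fails the run):
1. the brace sits in its end detent while the tweezers still lie on the stand (value of joint brace above 1.65 rad and height (world z) of tweezers below 0.065 m), for 0.2 s.
2. the tweezers are held in the fingers, clear above the stand (height (world z) of tweezers above 0.08 m and contact force between tweezers and stand below 0.05 N and contact force between tweezers and the fingers above 1 N), for 0.2 s.
At the end, for the whole second after the job is handed in: Through the last second: brace in its end detent (beyond 1.65 rad); tweezers in the fingers, underside over 80 mm above the bench, off the stand, slower than 0.03 m/s; pointer centre within 3 mm of the mark along the strap; blade angle changing by less than 0.05 rad/s (all of step 2 and value of joint brace above 1.65 rad and x of pointer in the frame of mark between -0.003 and 0.003 m and velocity of joint blade between -0.05 and 0.05 rad/s and linear speed of tweezers below 0.03 m/s); the arm keeps its last pose, push and grip.
It fails at once if the dust cap was disturbed (more than 20 mm) (distance of dust_cap from where it was at the start of the episode above 0.02 m).
It fails at once if the seat ring was disturbed (more than 20 mm) (distance of seat_ring from where it was at the start of the episode above 0.02 m).
It fails at once if the extension bar was disturbed (more than 20 mm) (distance of extension_bar from where it was at the start of the episode above 0.02 m).
It also fails if it takes over 51 s, if anything falls off the work surface, if the arm or the gripper's body presses on something with over 40 N, if the wrist force passes 120 N, or if a joint passes its speed limit or range.

ROBOT

A 6-joint arm with a two-finger parallel gripper is mounted at the origin on the work surface. World frame = base frame: x ahead of the robot, y to its left, z up, the work surface at z = 0. Lengths are in m, angles in rad, forces in N, time in s.
With the tool pointing down it reaches from about 0.3 to 0.875 m from the base axis. Payload 6.4 kg.
Tool frame: the origin (TCP) lies at the very end of the fingers, on their centre line; the grasp point (between the pads) lies 19 mm behind it (grip_point_offset is the distance from the TCP to the grasp point, in m); z points along the fingers, y is the line along which they close (so a half turn about z gives the same grasp; the last joint's range is limited). The gripper opens to 85 mm and grips with 20 to 120 N. Pads are 22 mm wide; open, the fingers measure 114 mm over their backs; the gripper's body (76 mm by 85 mm) begins 54 mm behind the grasp point. The pads swing forward as they close: fully open they stand 13 mm farther back than shut.
Start: joints at [1.112, 0.181, 1.607, -0, 1.354, -0.206], TCP at [0.144, 0.557, 0.231] pointing down, gripper open.
Joint ranges: [-2.99, 2.99], [-0.89, 2.07], [0.3, 2.58], [-1.14, 4.28], [0, 2.63], [-3.12, 3.12]. Speed limits (rad/s): [2.57, 2.57, 3.01, 3.14, 3.14, 3.14].

INTERFACE

Orientations are given as a rotation vector (axis times angle).
In Python, from cell import * gives the robot as it stands.
- The arm moves only by the tool servo_tool, never from a script. Its argument "moves" is one flat list of numbers, 5 for each row, row after row: the shift along the tool's x, y, z as a fraction of full scale, then the turn about the tool's z as a fraction of full scale, then the closure, from -1 (fully open) to 1 (shut). A call has 1 to 10 rows; each row is the pose to reach, as a shift and turn from the pose commanded when the call began, along the tool's axes at that moment, turning the shorter way round; what a row does not reach only later rows make up. Full scale, the value 1, is 1 m for a shift and 180 degrees for a turn. A row lasts 1/12 s, in which the tool goes at most 41.7 mm and 7.16 degrees, less where a joint would pass 70% of its speed; a pose out of reach is approached as far as the arm can. A call with a number of a shift or a turn outside -1 to 1 is refused whole. A call with a gripper value outside its range is refused whole. The fingers move at their own pace and stop on an object; "force" is the grip in N (left out, the last holds). Time passes only in rows, so rows that repeat a pose let the fingers close. It gives the time, the measured TCP pose, the force, the opening and the grip force at its end, in the units of the state.
- read_state(): the state, without advancing time (a new reading comes with each control period).
- camera(name): name is "scene" or "top"; returns a dict with "image" (420x560x3 uint8, red, green, blue), "fx", "fy", "cx", "cy" (pixels), "R" (3x3) and "t" (3): a world point X has camera coordinates R X + t. Camera axes: x right, y down, z forward; pixel columns grow to the right and rows downward; lengths in m; the calibration is good to about 2 mm. A picture is of the moment at which its call begins. There is no depth.
- hand_in(): hands the job in; it is judged then, once.
Trained networks look in the newest picture that a camera, given by its name, has taken for a name from the list of things; names that differ only in an ending like _2 or _b are one class to them, and where a whole thing is asked for, a point or a joint stands for the part that bears it (a point fixed in the world has none). Each returns a list of dicts, best first, with "p" (0 to 1); they miss things now and then, are a little off and sometimes report something else, mostly with a low value. They report only what shows in the picture. A call takes as long as a camera call. They do not tell look-alikes from the thing itself.
- search_frame(target, camera): "position" ([row, column] in pixels, amid what is visible of it).
- landmark_of(target, camera): "position" ([row, column] in pixels: a listed point, or the origin of a listed thing).
The state is a dict: "time_s": time; "q": joint angles; "joint_velocities": joint speeds; "tau": joint torques, N m; "eef_pos": TCP position; "tcp_rot": TCP orientation; "ft_force": force on the tool from outside, world axes, zero at the start; "torque": the same for the moment, N m; "opening": finger opening in m; "grip_force": force on a finger pad.
Only numpy, scipy, OpenCV 4.12 (cv2) and the standard library are available. Lean on these libraries where they do the work, as an engineer would, in place of code of your own. Each camera call takes 0.05 s, during which the arm holds its last target. There are 200 camera calls.

## Working session

There is one attempt and no reset: what is moved stays moved. The work goes in short steps, Python scripts to look and compute and a tool call to move; the robot and the scene stay as the last step left them, time stands still between calls to the robot, and variables do not carry over. Pictures are saved under pics/ and viewed, at most 10 in all, crops included, and the job is handed in when it is done.

Besides the shell and the picture viewer there is one more tool, called after ">>>" as name(argument=value, ...) on one line, values as JSON. servo_tool: Moves the arm, as the interface text tells. Its arguments: {"type":"object","properties":{"moves":{"type":"array","items":{"type":"number"}},"force":{"type":"number"}},"required":["moves"]}

```bash
mkdir -p pics
cat > h.py <<'E'
from cell import *
import numpy as np, cv2
from scipy.spatial.transform import Rotation as Ro
def ray(c,p):
    R=np.array(c["R"]);t=np.array(c["t"]);d=R.T@np.array([(p[1]-c["cx"])/c["fx"],(p[0]-c["cy"])/c["fy"],1]);return -R.T@t,d
def atz(c,p,z):
    o,d=ray(c,p);return o+d*(z-o[2])/d[2]
def tri(c1,p1,c2,p2):
    o1,d1=ray(c1,p1);o2,d2=ray(c2,p2)
    A=np.stack([d1,-d2],1);s=np.linalg.lstsq(A,o2-o1,rcond=None)[0]
    a,b=o1+d1*s[0],o2+d2*s[1];return (a+b)/2,np.linalg.norm(a-b)
def proj(c,X):
    x=np.array(c["R"])@np.array(X)+np.array(c["t"]);return np.array([c["cy"]+c["fy"]*x[1]/x[2],c["cx"]+c["fx"]*x[0]/x[2]])
def totool(v,s=None):
    s=s or read_state();return Ro.from_rotvec(s["tcp_rot"]).inv().apply(np.array(v))
E
python3 - <<'E'
from h import *
np.set_printoptions(precision=4,suppress=True)
cs={n:camera(n) for n in("scene","top")}
for n,c in cs.items():
    cv2.imwrite(f"pics/{n}0.png",cv2.cvtColor(c["image"],cv2.COLOR_RGB2BGR)); print(n,-np.array(c["R"]).T@c["t"],c["fx"])
for k in["brace_hinge","brace_knob","pads","pointer","mark","stand","tweezers","dust_cap","seat_ring","extension_bar"]:
    for n in cs: print(k,n,[(np.round(d["position"],1).tolist(),round(d["p"],2)) for d in landmark_of(k,n)[:4]])
s=read_state();print(s["eef_pos"],Ro.from_rotvec(s["tcp_rot"]).as_matrix(),s["time_s"],s["opening"])
E
```

```text
scene [ 0.8969 -0.6009  0.7426] 415.7885095558245
top [ 0.2676 -0.0082  1.0522] 510.14755243808435
brace_hinge scene []
brace_hinge top [([169.8, 263.0], 0.8)]
brace_knob scene [([211.3, 271.2], 0.73)]
brace_knob top [([210.7, 283.3], 0.61), ([229.7, 198.8], 0.56), ([167.3, 263.8], 0.41)]
pads scene [([229.5, 286.2], 0.97), ([265.3, 132.6], 0.78), ([210.8, 270.5], 0.4)]
pads top [([344.6, 402.7], 0.83), ([206.9, 264.5], 0.57)]
pointer scene [([234.8, 170.0], 0.75), ([197.5, 289.9], 0.59)]
pointer top [([227.5, 230.5], 0.87), ([332.7, 349.5], 0.79)]
mark scene [([245.9, 177.5], 0.57), ([201.9, 293.9], 0.55)]
mark top [([305.7, 359.3], 0.57), ([216.8, 228.3], 0.44)]
stand scene [([247.5, 291.8], 0.7), ([310.3, 272.0], 0.22)]
stand top [([212.7, 267.7], 0.91)]
tweezers scene [([272.5, 137.3], 0.82), ([232.9, 287.5], 0.72)]
tweezers top [([209.0, 265.8], 0.7), ([342.2, 399.5], 0.69)]
dust_cap scene [([212.3, 326.5], 0.48), ([228.7, 321.0], 0.2)]
dust_cap top [([205.1, 196.3], 0.7)]
seat_ring scene [([206.3, 308.2], 0.42), ([311.1, 273.0], 0.16)]
seat_ring top [([230.0, 196.6], 0.52)]
extension_bar scene [([311.8, 272.5], 0.7)]
extension_bar top [([182.8, 352.1], 0.56)]
[0.1438 0.5567 0.2313] [[-0.9682  0.2501  0.    ]
 [ 0.2501  0.9682 -0.    ]
 [-0.     -0.     -1.    ]] 1.1 0.08551681345727959
```

View pics/scene0.png

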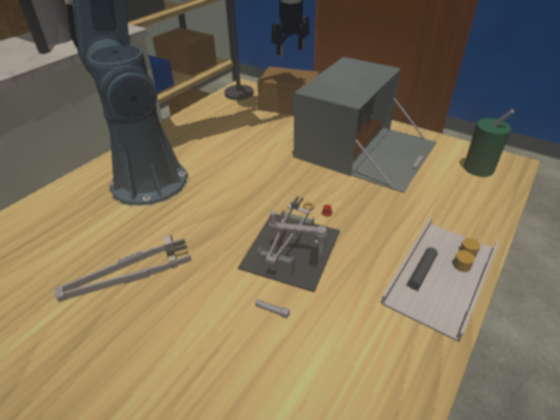

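View pics/top0.png

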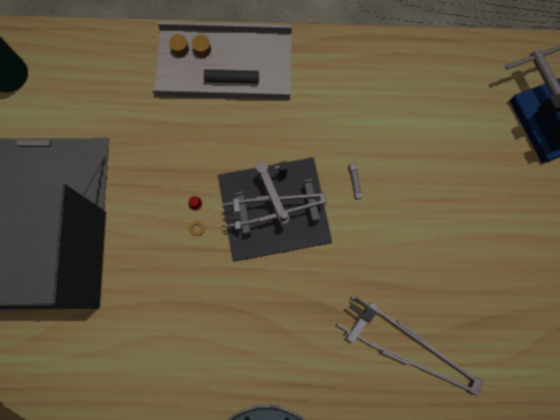

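The top view shows the stand at about (209,270). Its hinge is at (170,263), the knob at (211,283), the heel at (200,322) and the tips at column 230. The big look-alike tweezers are at (345,410), so I'll work with the stand set.

Run:
```python
from h import *
np.set_printoptions(precision=4,suppress=True)
a=camera("top");b=camera("scene")
P=dict(knob=([210.7,283.3],[211.3,271.2],.118),pads=([206.9,264.5],[229.5,286.2],.058),pointer=([227.5,230.5],[197.5,289.9],.077),mark=([216.8,228.3],[201.9,293.9],.08),stand=([212.7,267.7],[247.5,291.8],0),tw=([209,265.8],[232.9,287.5],.05))
for k,(p,q,z) in P.items(): print(k,*tri(a,p,b,q),atz(a,p,z),atz(b,q,z))
print("hinge",atz(a,[169.8,263],.082))
for k,p in dict(cap=[205.1,196.3],ring=[230,196.6],bar=[182.8,352.1]).items(): print(k,atz(a,p,0.01))
print("plate corners",*[atz(a,p,.008)[:2] for p in([175,219],[259,234],[243,330],[158,316])])
for n,c,x0,x1,y0,y1,f in(("t",a,205,345,145,270,5.5),("s",b,230,350,185,290,5.5)):
    cv2.imwrite(f"pics/{n}1.png",cv2.cvtColor(cv2.resize(c["image"][y0:y1,x0:x1],None,fx=f,fy=f,interpolation=2)[:598,:798],cv2.COLOR_RGB2BGR))
```

```text
knob [ 0.4751 -0.0231  0.1239] 0.0058742140901349845 [ 0.4787 -0.0212  0.118 ] [ 0.4694 -0.0201  0.118 ]
pads [0.4961 0.0119 0.0514] 0.011788688471721591 [0.499  0.0158 0.058 ] [0.4964 0.0011 0.058 ]
pointer [0.4523 0.0811 0.082 ] 0.004124458576618198 [0.4517 0.0801 0.077 ] [0.4502 0.088  0.077 ]
mark [0.47   0.0828 0.0764] 0.007684067561936782 [0.4722 0.0851 0.08  ] [0.4701 0.0758 0.08  ]
stand [ 0.5037  0.0116 -0.009 ] 0.004158124323250266 [0.5001 0.01   0.    ] [0.5097 0.0059 0.    ]
tw [0.4967 0.0114 0.0397] 0.005866885690987772 [0.4966 0.0132 0.05  ] [0.5008 0.     0.05  ]
hinge [0.5688 0.0205 0.082 ]
cap [0.5102 0.16   0.01  ]
ring [0.4572 0.1563 0.01  ]
bar [ 0.5676 -0.1672  0.01  ]
plate corners [0.5777 0.1159] [0.399  0.0763] [ 0.4376 -0.121 ] [ 0.6213 -0.0903]
```

View pics/t1.png

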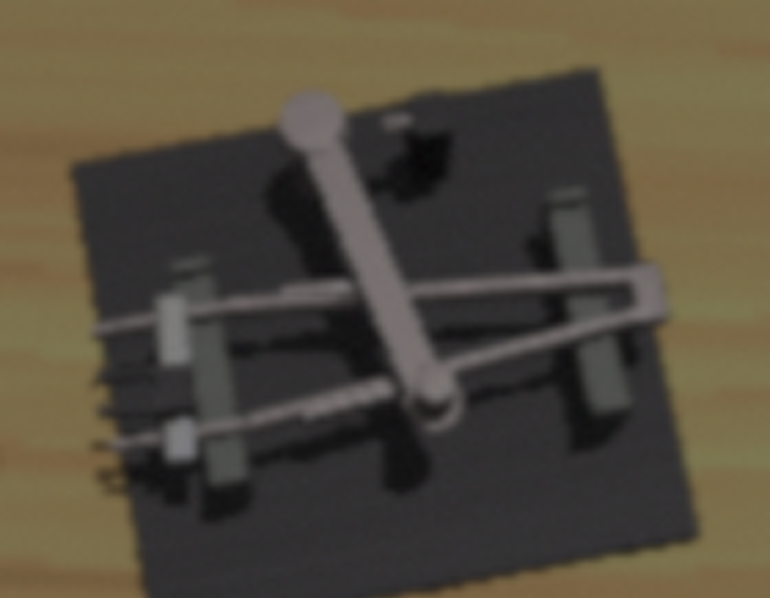

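View pics/s1.png

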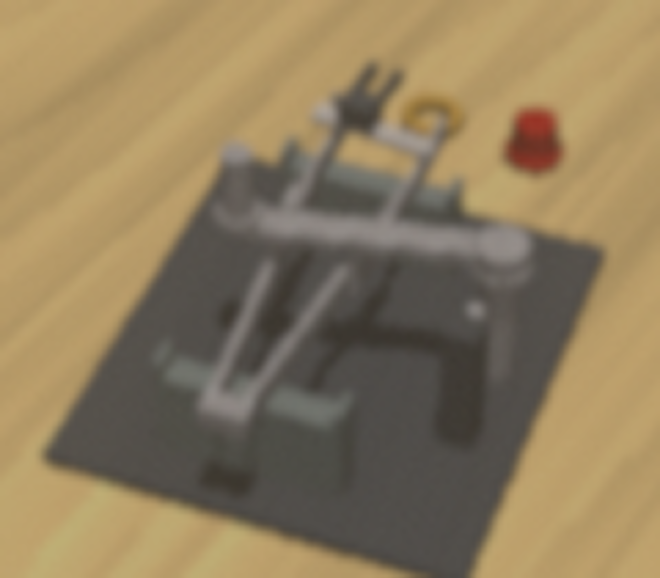

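The crop shows the brace hinge at about (167,262), the knob top at (214.6,284.5) and the heel at (198,323). The tips are at (205,223) and (226,223), and the fork is dark and barely visible near row 216. The scene crop confirms this layout. I'll move in with the fingers shut.

>>> servo_tool(moves=[-0.07, -0.115, 0, 0, 1, -0.14, -0.23, 0, 0, 1, -0.14, -0.23, 0, 0, 1, -0.14, -0.23, 0, 0, 1, -0.14, -0.23, 0, 0, 1, -0.14, -0.23, 0, 0, 1, -0.14, -0.23, 0, 0, 1, -0.14, -0.23, 0, 0, 1], force=30)

```text
time_s: 1.87
eef_pos: [0.2226, 0.2963, 0.2314]
tcp_rot: [0.402, 3.114, -0.001]
ft_force: [-0.0, 0.4, 0.4]
opening: 0.0001
grip_force: 0.0
```

```bash
cat > plan.py <<'E'
from h import *
np.set_printoptions(precision=4,suppress=True)
a=camera("top")
H=atz(a,[166.8,261.7],.082);K=atz(a,[214.6,284.5],.118)
heel=atz(a,[198.3,323.2],.06);t1=atz(a,[204.6,222.6],.06);t2=atz(a,[225.9,223.2],.06)
u=(t1+t2)/2-heel;print("H",H,"K",K,np.linalg.norm((K-H)[:2]),"heel",heel,t1,t2,"twang",np.arctan2(-u[0],u[1]),np.linalg.norm(u))
s=read_state();print(s["eef_pos"],s["time_s"],s["opening"],s["tcp_rot"])
E
python3 plan.py
```

```text
H [0.575  0.0232 0.082 ] K [ 0.4712 -0.0236  0.118 ] 0.11383475929448143 heel [ 0.5194 -0.1014  0.06  ] [0.501  0.0995 0.06  ] [0.4577 0.0963 0.06  ] twang 0.1983434940260019 0.20326621988320853
[0.2226 0.2979 0.2317] 1.9167 0.00025206683341042195 [0.4016 3.1146 0.0016]
```

>>> servo_tool(moves=[-0.293, -0.248, 0, 0, 1, -0.293, -0.248, 0, 0, 1, -0.293, -0.248, 0, 0, 1, -0.293, -0.248, 0, 0, 1, -0.293, -0.248, 0, 0, 1, -0.293, -0.248, 0, 0, 1, -0.293, -0.248, 0, 0, 1, -0.293, -0.248, 0, 0, 1, -0.293, -0.248, 0, 0, 1, -0.293, -0.248, 0, 0, 1])

```text
time_s: 2.75
eef_pos: [0.447, -0.0183, 0.2315]
tcp_rot: [0.401, 3.114, -0.002]
ft_force: [-0.2, 0.0, -0.4]
opening: -0.0001
grip_force: 0.0
```

>>> servo_tool(moves=[0, 0, 0.04, 0, 1, 0, 0, 0.08, 0, 1, 0, 0, 0.12, 0, 1, 0, 0, 0.134, 0, 1, 0, 0, 0.134, 0, 1])

```text
time_s: 3.17
eef_pos: [0.4402, -0.0122, 0.0931]
tcp_rot: [-0.394, -3.108, -0.003]
ft_force: [0.2, -0.4, 1.6]
opening: -0.0
grip_force: 0.0
```

Run:
```python
from h import *
np.set_printoptions(precision=4,suppress=True)
s=read_state();p=s["eef_pos"];print(p,s["time_s"],s["ft_force"])
H=np.array([.573,.0232]);yaw=.195
K=lambda th:H+.113*np.array([-np.cos(th+yaw),-np.sin(th+yaw)])
n=np.array([.968,-.25])
for th in [.243,.4,.55,.7,.85,1,1.15,1.3,1.45,1.6,1.7,1.75]:
    T=K(th)-.018*n;print(th,T,totool([*(T-p[:2]),0]))
```

```text
[ 0.4402 -0.0122  0.0931] 3.1667 [ 0.2081 -0.4144  1.5927]
0.243 [ 0.4532 -0.0202] [-0.0146 -0.0045 -0.0001]
0.4 [ 0.462  -0.0356] [-0.0269 -0.0172 -0.0003]
0.55 [ 0.4725 -0.0489] [-0.0404 -0.0275 -0.0004]
0.7 [ 0.4849 -0.0605] [-0.0553 -0.0356 -0.0005]
0.85 [ 0.4989 -0.07  ] [-0.0712 -0.0414 -0.0007]
1 [ 0.5141 -0.0774] [-0.0878 -0.0447 -0.0008]
1.15 [ 0.5303 -0.0824] [-0.1047 -0.0455 -0.001 ]
1.3 [ 0.547 -0.085] [-0.1216 -0.0438 -0.0011]
1.45 [ 0.564 -0.085] [-0.138  -0.0396 -0.0013]
1.6 [ 0.5807 -0.0825] [-0.1535 -0.033  -0.0014]
1.7 [ 0.5916 -0.0794] [-0.1633 -0.0273 -0.0015]
1.75 [ 0.5969 -0.0775] [-0.168  -0.0241 -0.0015]
```

>>> servo_tool(moves=[-0.008, -0.002, 0, 0, 1, -0.015, -0.005, 0, 0, 1, -0.021, -0.011, 0, 0, 1, -0.027, -0.017, 0, 0, 1, -0.034, -0.022, 0, 0, 1, -0.04, -0.028, 0, 0, 1, -0.055, -0.036, 0, 0, 1, -0.071, -0.041, 0, 0, 1, -0.088, -0.045, 0, 0, 1, -0.088, -0.045, 0, 0, 1])

```text
time_s: 4.0
eef_pos: [0.5206, -0.0826, 0.0984]
tcp_rot: [0.398, 3.112, -0.002]
ft_force: [-0.3, -1.0, 0.9]
opening: 0.0
grip_force: 0.0
```

Run:
```python
from h import *
s=read_state();print(s["eef_pos"],s["ft_force"])
c=camera("top");print(landmark_of("brace_knob","top")[:3])
cv2.imwrite("pics/t2.png",cv2.cvtColor(cv2.resize(c["image"][140:270,200:340],None,fx=4,fy=4),cv2.COLOR_RGB2BGR))
```

```text
[ 0.52060207 -0.08258351  0.09835002] [-0.31850658 -0.97851892  0.90127552]
[]
```

View pics/t2.png

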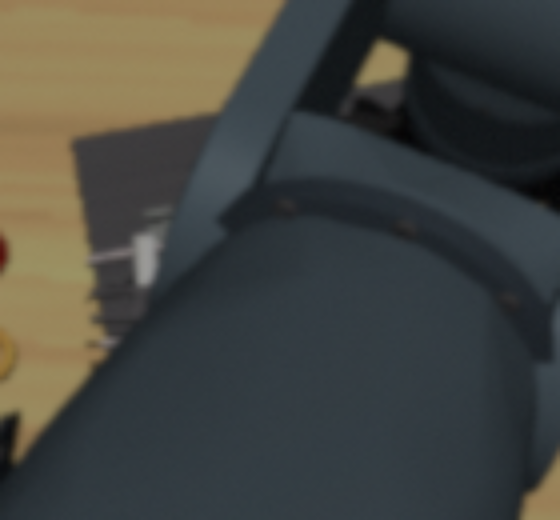

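>>> servo_tool(moves=[-0.009, 0.002, 0, 0, 1, -0.018, 0.003, 0, 0, 1, -0.026, 0.004, 0, 0, 1, -0.034, 0.006, 0, 0, 1, -0.043, 0.009, 0, 0, 1, -0.05, 0.012, 0, 0, 1, -0.058, 0.015, 0, 0, 1, -0.068, 0.021, 0, 0, 1, -0.072, 0.024, 0, 0, 1, -0.072, 0.024, 0, 0, 1])

```text
time_s: 4.93
eef_pos: [0.5947, -0.0742, 0.0975]
tcp_rot: [0.395, 3.115, 0.0]
ft_force: [0.0, 0.2, 0.2]
opening: 0.0002
grip_force: 0.0
```

Run:
```python
from h import *
c=camera("scene");s=read_state();print(s["eef_pos"],s["ft_force"])
print(landmark_of("brace_knob","scene")[:3])
th=1.75;H=np.array([.573,.0232])
for th in(1.3,1.75): print(proj(c,[*(H+.113*np.array([-np.cos(th+.195),-np.sin(th+.195)])),.118]))
cv2.imwrite("pics/s2.png",cv2.cvtColor(cv2.resize(c["image"][160:300,220:360],None,fx=4,fy=4),cv2.COLOR_RGB2BGR))
```

```text
[ 0.59378248 -0.0743444   0.09725779] [ 0.4261755  -0.00423296 -0.83020355]
[{'position': [250.8, 316.4], 'p': 0.61}]
[245.91252359 289.35652194]
[253.41142621 311.77465805]
```

View pics/s2.png

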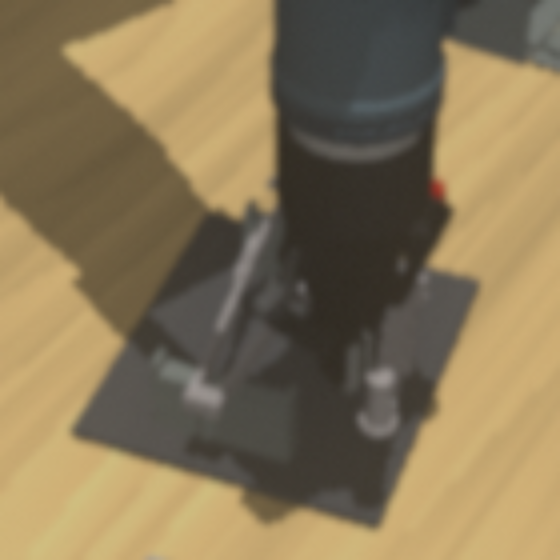

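The knob sits at about (254.5,315), close to the 253.4,311.8 predicted for 1.75 rad, so the brace is home. Next I rise, turn and go over the pads.

>>> servo_tool(moves=[0, 0, -0.04, 0, -0.5, 0.003, 0, -0.08, 0, -0.5, 0.03, 0.015, -0.1, 0.04, -0.5, 0.06, 0.03, -0.1, 0.08, -0.5, 0.09, 0.045, -0.1, 0.12, -0.5, 0.115, 0.057, -0.1, 0.16, -0.5, 0.115, 0.057, -0.1, 0.2, -0.5, 0.115, 0.057, -0.1, 0.24, -0.5, 0.115, 0.057, -0.1, 0.28, -0.5, 0.115, 0.057, -0.1, 0.32, -0.5])

```text
time_s: 5.87
eef_pos: [0.4955, 0.0094, 0.1975]
tcp_rot: [1.849, 2.539, 0.0]
ft_force: [0.2, 0.7, 0.7]
opening: 0.0641
grip_force: 0.0
```

>>> servo_tool(moves=[0, 0, 0, 0.037, -0.5, 0, 0, 0, 0.037, -0.5, 0, 0, 0, 0.037, -0.5, 0, 0, 0, 0.037, -0.5])

```text
time_s: 6.2
eef_pos: [0.4959, 0.0092, 0.1973]
tcp_rot: [-1.982, -2.437, -0.0]
ft_force: [0.1, 0.2, 0.2]
opening: 0.0637
grip_force: 0.0
```

Run:
```python
from h import *
np.set_printoptions(precision=4,suppress=True)
c=camera("scene");d=camera("top");s=read_state();print(s["eef_pos"],s["opening"],s["q"],s["time_s"])
M=Ro.from_rotvec(s["tcp_rot"]).as_matrix();print(M,np.arctan2(M[1,1],M[0,1]))
for n in("scene","top"):print({k:[(np.round(e["position"],1).tolist(),round(e["p"],2)) for e in landmark_of(k,n)[:3]] for k in("pads","pointer","mark","brace_knob")})
print(proj(c,[.497,.0097,.058]))
for n,im,sl in(("s3",c,(slice(160,300),slice(220,360))),("t3",d,(slice(140,270),slice(200,340)))):
  cv2.imwrite(f"pics/{n}.png",cv2.cvtColor(cv2.resize(im["image"][sl],None,fx=4,fy=4),cv2.COLOR_RGB2BGR))
```

```text
[0.496  0.0092 0.1973] 0.06364877826820801 [-0.2212  0.0372  1.8366  0.      1.2678 -0.425 ] 6.3
[[-0.2024  0.9793  0.    ]
 [ 0.9793  0.2024 -0.    ]
 [-0.      0.     -1.    ]] 0.20378855697716955
{'pads': [([266.6, 130.1], 0.92), ([228.7, 286.3], 0.91)], 'pointer': [([196.9, 291.9], 0.72), ([237.2, 170.2], 0.57)], 'mark': [([244.8, 177.5], 0.69), ([202.7, 295.8], 0.61)], 'brace_knob': [([252.0, 315.4], 0.69)]}
{'pads': [([205.4, 265.0], 0.83)], 'pointer': [([332.0, 348.8], 0.57)], 'mark': [([306.1, 361.8], 0.48)], 'brace_knob': [([138.7, 314.9], 0.46)]}
[227.5434 288.3818]
```

View pics/s3.png

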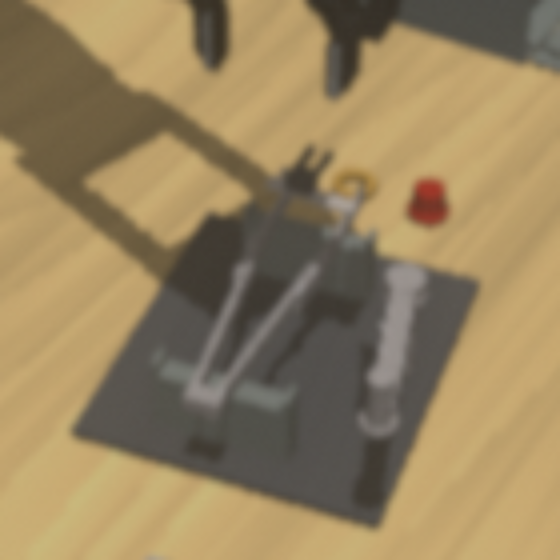

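>>> servo_tool(moves=[0, 0, 0.035, 0, -0.5, 0, 0, 0.07, 0, -0.5, 0, 0, 0.1, 0, -0.5, 0, 0, 0.125, 0, -0.5, 0, 0, 0.145, 0, -0.5, 0, 0, 0.159, 0, -0.5, 0, 0, 0.159, 0, -0.5, 0, 0, 0.159, 0, -0.3, 0, 0, 0.159, 0, -0.15, 0, 0, 0.159, 0, 0], force=40)

```text
time_s: 7.53
eef_pos: [0.4976, 0.0091, 0.0401]
tcp_rot: [1.985, 2.432, 0.003]
ft_force: [-0.3, 0.3, 2.2]
opening: 0.0428
grip_force: 6.4
```

>>> servo_tool(moves=[0, 0, 0, 0, 0.04, 0, 0, 0, 0, 0.04, 0, 0, 0, 0, 0.04, 0, 0, 0, 0, 0.04, 0, 0, 0, 0, 0.04, 0, 0, 0, 0, 0.04])

```text
time_s: 8.03
eef_pos: [0.4976, 0.0091, 0.0403]
tcp_rot: [1.984, 2.432, 0.003]
ft_force: [-1.5, 0.4, 6.0]
opening: 0.0413
grip_force: 7.8
```

>>> servo_tool(moves=[0, 0, -0.008, 0, 0.04, 0, 0, -0.018, 0, 0.04, 0, 0, -0.03, 0, 0.04, 0, 0, -0.045, 0, 0.04, 0, 0, -0.06, 0, 0.04, 0, 0, -0.072, 0, 0.04, 0, 0, -0.08, 0, 0.04, 0, 0, -0.08, 0, 0.04, 0, 0, -0.08, 0, 0.04, 0, 0, -0.08, 0, 0.04])

```text
time_s: 8.87
eef_pos: [0.4955, 0.0093, 0.1178]
tcp_rot: [-1.986, -2.433, 0.001]
ft_force: [-0.8, 0.2, -2.2]
opening: 0.0411
grip_force: 6.6
```

```bash
cat > look.py <<'E'
from h import *
import sys
np.set_printoptions(precision=4,suppress=True)
c=camera("scene");d=camera("top");s=read_state();print(s["eef_pos"],s["opening"],s["grip_force"],s["time_s"])
for n,cc in(("scene",c),("top",d)):print({k:[(np.round(e["position"],1).tolist(),round(e["p"],2)) for e in landmark_of(k,n)[:3]] for k in("pads","pointer","mark","brace_knob")})
p=s["eef_pos"]
u=np.array([-.2,.98,0]);ctr=np.array([p[0],p[1],.145])+.07*u
r,q=[int(v) for v in proj(c,ctr)];r2,q2=[int(v) for v in proj(d,ctr)];print(r,q,r2,q2)
A=cv2.resize(c["image"][r-35:r+35,q-45:q+45],None,fx=8,fy=8,interpolation=2)[:,:720]
cv2.imwrite("pics/z%s_s.png"%sys.argv[1],cv2.cvtColor(A,cv2.COLOR_RGB2BGR))
B=cv2.resize(d["image"][r2-35:r2+35,q2-45:q2+45],None,fx=8,fy=8,interpolation=2)
B=np.clip(B.astype(float)*1.8,0,255).astype(np.uint8)
cv2.imwrite("pics/z%s_t.png"%sys.argv[1],cv2.cvtColor(B,cv2.COLOR_RGB2BGR))
E
python3 look.py 1
```

```text
[0.4953 0.0094 0.1174] 0.041052125685534 6.635163731407374 8.9667
{'pads': [([264.6, 130.6], 0.97), ([201.0, 285.4], 0.91)], 'pointer': [([235.3, 168.4], 0.76)], 'mark': [([247.3, 177.5], 0.68)], 'brace_knob': [([253.4, 314.6], 0.88)]}
{'pads': [([342.2, 400.5], 0.82)], 'pointer': [([333.8, 347.2], 0.74)], 'mark': [([306.9, 362.1], 0.51), ([181.8, 349.8], 0.46)], 'brace_knob': [([141.3, 314.0], 0.43)]}
182 298 204 229
```

Run:
```python
import cv2,numpy as np
a=cv2.imread("pics/z1_s.png");b=cv2.imread("pics/z1_t.png")
f=lambda i:cv2.resize(i,(560,int(i.shape[0]*560/i.shape[1])))[60:360]
cv2.imwrite("pics/z1.png",np.vstack([f(a),f(b)])[:600])
```

```text
(no output)
```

View pics/z1.png

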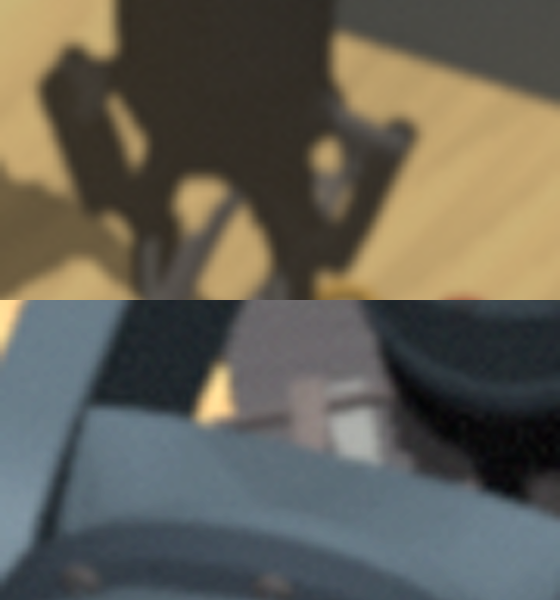

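Both views are blocked by the arm. I'll squeeze slightly to grip firmer, raise the tweezers, and turn the tips towards the scene camera for a close look.

>>> servo_tool(moves=[0, 0, -0.01, 0, 0.13, 0, 0, -0.03, 0.01, 0.13, 0, 0, -0.05, 0.03, 0.13, 0, 0, -0.07, 0.05, 0.13, 0, 0, -0.09, 0.08, 0.13, 0, 0, -0.11, 0.11, 0.13, 0, 0, -0.13, 0.14, 0.13, 0, 0, -0.15, 0.17, 0.13, 0, 0, -0.17, 0.2, 0.13, 0, 0, -0.19, 0.23, 0.13])

```text
time_s: 10.2
eef_pos: [0.4959, 0.0093, 0.3102]
tcp_rot: [2.722, 1.568, 0.001]
ft_force: [0.1, 0.2, -1.4]
opening: 0.0376
grip_force: 8.4
```

```bash
cat > go.py <<'E'
from h import *
np.set_printoptions(precision=3,suppress=True)
P=np.array([.65,-.32,.45]);cam=np.array([.8969,-.6009])
s=read_state();M=Ro.from_rotvec(s["tcp_rot"]).as_matrix();print(s["eef_pos"],s["opening"],s["grip_force"],s["time_s"])
yaw=np.arctan2(M[1,0],M[0,0]) # tool x = tips direction
tgt=np.arctan2(*(cam-P[:2])[::-1]);dt=(tgt-yaw+np.pi)%(2*np.pi)-np.pi
print("shift",M.T@(P-s["eef_pos"]),"turn",-dt/np.pi,np.degrees([yaw,tgt]))
c=camera("scene");print(proj(c,P+[.05,-.05,.03]))
E
python3 go.py
```

```text
[0.496 0.009 0.31 ] 0.03760145309001862 8.40172062133206 10.2
shift [-0.208  0.299 -0.14 ] turn 0.6032438328556894 [ 59.898 -48.686]
[212.438 248.723]
```

>>> servo_tool(moves=[-0.005, 0.008, -0.004, 0.015, 0.13, -0.015, 0.022, -0.01, 0.045, 0.13, -0.025, 0.037, -0.018, 0.075, 0.13, -0.036, 0.053, -0.025, 0.105, 0.13, -0.048, 0.07, -0.032, 0.137, 0.13, -0.06, 0.087, -0.04, 0.17, 0.13, -0.072, 0.104, -0.048, 0.203, 0.13, -0.084, 0.121, -0.056, 0.236, 0.13, -0.096, 0.138, -0.065, 0.27, 0.13, -0.106, 0.152, -0.072, 0.303, 0.13])

```text
time_s: 11.08
eef_pos: [0.5755, -0.1597, 0.3809]
tcp_rot: [3.138, 0.148, 0.0]
ft_force: [0.2, 0.0, -1.3]
opening: 0.0374
grip_force: 8.4
```

```bash
python3 go.py
```

```text
[ 0.575 -0.16   0.381] 0.03740207869274544 8.39577347112936 11.0833
shift [ 0.059  0.167 -0.069] turn 0.3004417290982441 [  5.394 -48.686]
[212.438 248.723]
```

>>> servo_tool(moves=[0.007, 0.019, -0.008, 0.034, 0.13, 0.014, 0.038, -0.016, 0.068, 0.13, 0.021, 0.057, -0.024, 0.102, 0.13, 0.028, 0.076, -0.032, 0.136, 0.13, 0.035, 0.095, -0.04, 0.17, 0.13, 0.042, 0.114, -0.048, 0.204, 0.13, 0.049, 0.133, -0.056, 0.238, 0.13, 0.055, 0.15, -0.062, 0.27, 0.13, 0.058, 0.162, -0.067, 0.29, 0.13, 0.059, 0.167, -0.069, 0.3, 0.13])

```text
time_s: 11.97
eef_pos: [0.6504, -0.3206, 0.449]
tcp_rot: [2.864, -1.291, -0.0]
ft_force: [0.2, 0.1, -1.7]
opening: 0.0371
grip_force: 8.4
```

>>> servo_tool(moves=[0, 0, 0, 0, 0.13, 0, 0, 0, 0, 0.13, 0, 0, 0, 0, 0.13])

```text
time_s: 12.22
eef_pos: [0.6501, -0.3181, 0.449]
tcp_rot: [-2.867, 1.284, 0.001]
ft_force: [0.0, -0.1, -1.2]
opening: 0.0372
grip_force: 8.4
```

```bash
cat > look2.py <<'E'
from h import *
import sys
np.set_printoptions(precision=4,suppress=True)
c=camera("scene");s=read_state();print(s["eef_pos"],s["opening"],s["grip_force"],s["time_s"])
D={k:[(np.round(e["position"],1).tolist(),round(e["p"],2)) for e in landmark_of(k,"scene")[:3]] for k in("pads","pointer","mark","brace_knob")};print(D)
M=Ro.from_rotvec(s["tcp_rot"]).as_matrix();g=np.array(s["eef_pos"])
b=g+[0,0,.011]  # underside of tweezers
u=M[:,0];m=b+.073*u+[0,0,.028];pm=proj(c,m);print("exp mark",pm,"px/mm",np.linalg.norm(proj(c,m+.001*M[:,1])-pm),proj(c,m+.01*M[:,1])-pm)
r,q=[int(v) for v in pm]
A=cv2.resize(c["image"][r-45:r+45,q-60:q+60],None,fx=6.5,fy=6.5,interpolation=2)
print("crop origin",r-45,q-60)
cv2.imwrite("pics/%s.png"%sys.argv[1],cv2.cvtColor(np.clip(A.astype(float)*1.5,0,255).astype(np.uint8),cv2.COLOR_RGB2BGR))
E
python3 look2.py f1
```

```text
[ 0.6501 -0.318   0.4491] 0.0373239171304176 8.396556551742833 12.2667
{'pads': [([265.6, 133.4], 0.82), ([182.2, 247.0], 0.78)], 'pointer': [([235.6, 169.9], 0.64), ([206.5, 263.0], 0.6)], 'mark': [([209.3, 261.5], 0.75), ([246.3, 175.0], 0.7)], 'brace_knob': [([253.9, 315.5], 0.88), ([179.6, 247.5], 0.68), ([205.5, 307.8], 0.58)]}
exp mark [206.9596 245.5794] px/mm 1.0578851693920903 [  0.9963 -10.5526]
crop origin 161 185
```

View pics/f1.png

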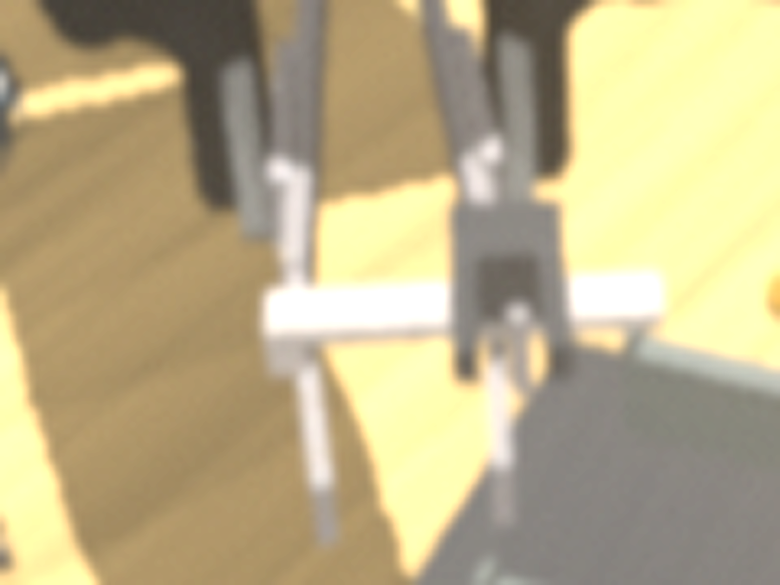

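The close view shows the tines at crop x≈464 and 563, midpoint ≈513, and the pointer top at x≈517. That puts the pointer centred to within about 1 mm. The brace is still home with the knob at (254,315), and the grip is steady, so I'm handing in.

```bash
python3 -c "
from cell import *
print(hand_in())"
```

```text
the job is handed in; nothing more can be done
None
```

I've handed the job in: the brace is in its end detent, and the tweezers are gripped and steady in the air with the pointer about 1 mm or less from the middle of the fork; the hand-in gave no verdict.

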